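Snap the blind handset into its bedside clip dock

TASK

Put the window-blind handset away in its spring-clip dock on the bedside chest: buttons up, pressed down past the two sprung rollers until it snaps fully home, flat on the dock's cork strip at both ends. Then let go of it, and leave the other things where they are.

Things in the scene. Friction and masses are not known exactly. Their poses are not given: they have to be found in the camera images.
- handset: White window-blind remote, 140 long x 42 wide x 20 mm thick, about 0.12 kg, lying flat, grey buttons up. A bar with both short ends fully rounded (10 mm radius seen from the side). Origin: centre of its underside; x along its length, y across its 42 mm width, z up out of the button face. Either end may point either way in the dock.
- dock: Pale wood clip dock, fixed to the table, 196 long x 64 wide mm. Origin: centre of its underside, on the table; x along its length, z up. 5 mm base plate; an upright block 56 mm wide at each end, inner faces at x = +-77 mm, with a sprung roller; long sides open. Merely laid on the rollers the handset may tip, one end low, and is not home: press it down level, or each end in turn.
- dock_seat (a point): Middle of the top of the dock's cork strip (116 x 28 mm, top 12 mm above the table): where the handset's origin belongs when home, underside on the cork. The strip is narrower than the handset, so fingers may hang down either side of it, to 6 mm above the table. Axes as the dock's.
- dock_block_top (a point): Middle of the top of the dock's +x end block, at dock x = 87 mm, 43 mm above the table; the other block is its mirror image at x = -87 mm.
- clip_a (a joint): Spring travel (m) of the steel roller at the dock's +x end: 0 at rest, grows outward to 0.006, about 5 N per mm. Roller 10 mm diameter, 42 mm long along dock y, free-turning, its axis 31 mm above the table and at x = 71 mm at rest. Reads about 0.001 when the handset is home, as the roller then holds its rounded end down.
- clip_b (a joint): The same at the -x end. A handset lowered level meets both rollers with its underside about 31 mm above the table; pushing on takes about 13 N in all at most, and the push drops away as the ends pass the rollers (underside about 21 mm above the table); the rollers then draw it down (up to about 10 N) onto the cork.
- glass: Bystander: empty drinking glass, 76 mm across, 75 mm tall, open upward; origin: centre of its underside.
- woodbox: Bystander: small wooden block box, 45 x 32 x 35 mm tall; origin: centre of its underside.
- notebook: Bystander: notebook with plain pale cover, 150 x 130 x 12 mm, with the brush lying on it; origin: centre of its underside.
- brush: Bystander: soft brush with wooden handle, 150 mm long, lying on the notebook.

How it is judged:
On the way:
1. the robot presses the handset down between the sprung rollers (it is touched by the gripper with over 2 N while its underside is 8 to 18 mm above the cork and its middle within 20 mm of the dock's) (contact force between the fingers and handset above 2 N and z of handset in the frame of dock_seat between 0.008 and 0.018 m and horizontal distance between handset and dock_seat below 0.02 m), for 0.05 s.
At the end, for the whole second after the job is handed in: The handset lies home in the dock, at rest and buttons up: its underside within 3 mm of the cork's height, level within 0.05 rad, within 6 mm of the middle lengthwise and 12 mm sideways, parallel to the dock within 0.15 rad (z of handset in the frame of dock_seat between -0.003 and 0.003 m and x of handset in the frame of dock_seat between -0.006 and 0.006 m and y of handset in the frame of dock_seat between -0.012 and 0.012 m and angle between the x axis of handset and the x axis of dock, either way round below 0.15 rad and angle between handset's own z axis and vertical below 0.05 rad and linear speed of handset below 0.01 m/s); the robot touches nothing.
It fails at once if a bystander (glass, wooden box, notebook, brush) is moved more than 30 mm (distance of any of glass, woodbox, notebook, brush from where it was at the start of the episode above 0.03 m).
It also fails if it takes over 51 s, if anything falls off the work surface, if the arm or the gripper's body presses on something with over 40 N, if the wrist force passes 120 N, or if a joint passes its speed limit or range.

ROBOT

A 6-joint arm with a two-finger parallel gripper is mounted at the origin on the work surface. World frame = base frame: x ahead of the robot, y to its left, z up, the work surface at z = 0. Lengths are in m, angles in rad, forces in N, time in s.
With the tool pointing down it reaches from about 0.3 to 0.875 m from the base axis. Payload 4.2 kg.
Tool frame: the origin (TCP) lies at the very end of the fingers, on their centre line; the grasp point (between the pads) lies 19 mm behind it (robot.tcp_to_grasp is the z of the grasp point in the tool frame, in m); z points along the fingers, y is the line along which they close (so a half turn about z gives the same grasp; the last joint's range is limited). The gripper opens to 85 mm and grips with 20 to 120 N. Pads are 22 mm wide; open, the fingers measure 114 mm over their backs; the gripper's body (76 mm by 85 mm) begins 54 mm behind the grasp point. The pads swing forward as they close: fully open they stand 13 mm farther back than shut.
Start: joints at [1.167, 0.32, 1.565, -0, 1.257, -0.02], TCP at [0.215, 0.533, 0.208] pointing down, gripper open.
Joint ranges: [-3.11, 3.11], [-0.84, 2.01], [0.21, 2.61], [-1.34, 4.49], [0.05, 2.63], [-2.56, 2.56]. Speed limits (rad/s): [2.57, 2.57, 3.14, 3.14, 3.14, 3.14].

INTERFACE

Orientations are given as a rotation vector (axis times angle).
In Python, from bench import robot gives the robot as it stands. The module is installed in compiled form; this text tells all that it offers.
- The arm moves only by the tool arm_command, never from a script. Its argument "steps" is a list of rows, each a list of 3 entries, a list of its own where there are three numbers: the shift along the tool's x, y, z in m, then the turn, a rotation vector about the tool's x, y, z in degrees, then the closure, from 0 (fully open) to 1 (shut). A call has 1 to 5 rows; each row is the pose to reach, as a shift and turn from the pose commanded when the call began, along the tool's axes at that moment; what a row does not reach only later rows make up. A row lasts 1/12 s, in which the tool goes at most 41.7 mm and 7.16 degrees, less where a joint would pass 70% of its speed; a pose out of reach is approached as far as the arm can. A call with a gripper value outside its range is refused whole. The fingers move at their own pace and stop on an object; "squeeze" is the grip in N (left out, the last holds). Time passes only in rows, so rows that repeat a pose let the fingers close. It gives the time, the measured TCP pose, the force, the opening and the grip force at its end, in the units of the state.
- robot.read_state(): the state, without advancing time (a new reading comes with each control period).
- robot.read_camera(name): name is "scene" or "side" or "wrist"; returns a dict with "img" (400x640x3 uint8, red, green, blue), "range_z" (400x640 float32, m along the optical axis (not along the pixel's ray), 0 where there is no reading), "K" (3x3 intrinsics, pixels), "R" (3x3) and "t" (3): a world point X has camera coordinates R X + t; the wrist camera has in their place "T_tool_cam" (4x4, takes a point from camera to tool coordinates, whose origin is the TCP and whose axes are the flange's). Camera axes: x right, y down, z forward; pixel columns grow to the right and rows downward; lengths in m; the calibration is good to about 2 mm. A picture is of the moment at which its call begins: read the wrist's pose just before it.
- robot.finish_job(): hands the job in; it is judged then, once.
The state is a dict: "time_s": time; "joint_positions": joint angles; "joint_vel": joint speeds; "effort": joint torques, N m; "ee_pos": TCP position; "eef_rot": TCP orientation; "ft_force": force on the tool from outside, world axes, zero at the start; "moment": the same for the moment, N m; "finger_gap": finger opening in m; "grip_force": force on a finger pad.
Only numpy, scipy, OpenCV 4.12 (cv2) and the standard library are available. Lean on these libraries where they do the work, as an engineer would, in place of code of your own. Each camera call takes 0.05 s, during which the arm holds its last target. There are 200 camera calls.

## Working session

There is one attempt and no reset: what is moved stays moved. The work goes in short steps, Python scripts to look and compute and a tool call to move; the robot and the scene stay as the last step left them, time stands still between calls to the robot, and variables do not carry over. Pictures are saved under pics/ and viewed, at most 10 in all, crops included, and the job is handed in when it is done.

Besides the shell and the picture viewer there is one more tool, called after "Call:" in YAML: its name, and indented under it one key for each argument. arm_command: Moves the arm, as the interface text tells. Its arguments: {"type":"object","properties":{"steps":{"type":"array","items":{"type":"array"}},"squeeze":{"type":"number"}},"required":["steps"]}

```bash
mkdir -p pics; cat > h.py <<'E'
import numpy as np, cv2
from bench import robot
from scipy.spatial.transform import Rotation as Ro
def cloud(name):
    s=robot.read_state(); c=robot.read_camera(name); z=c["range_z"].astype(float); K=c["K"]
    v,u=np.mgrid[:z.shape[0],:z.shape[1]]
    P=np.stack([(u-K[0,2])/K[0,0]*z,(v-K[1,2])/K[1,1]*z,z],-1)
    if name=="wrist":
        T=c["T_tool_cam"]; W=P@T[:3,:3].T+T[:3,3]
        R=Ro.from_rotvec(s["eef_rot"]).as_matrix(); W=W@R.T+s["ee_pos"]
    else: W=(P-c["t"])@c["R"]
    W[z==0]=np.nan
    return c["img"],W,c
def save(img,n): cv2.imwrite("pics/"+n,img[:,:,::-1])
E
python3 - <<'E'
from h import *
s=robot.read_state(); print({k:np.round(v,3) for k,v in s.items()}, robot.tcp_to_grasp)
for n in ["scene","side","wrist"]:
    img,W,c=cloud(n); save(img,n+"0.png"); np.savez("/tmp/"+n,img=img,W=W,**{k:c[k] for k in c if k!="img"})
    print(n,c["K"][0],c.get("t"), (W[...,2]>0.005).sum())
E
```

```text
{'time_s': np.float64(0.0), 'joint_positions': array([ 1.167,  0.32 ,  1.566,  0.   ,  1.257, -0.02 ]), 'joint_vel': array([ 0.001, -0.001,  0.001,  0.001,  0.001,  0.002]), 'effort': array([ 1.0000e-03, -4.1553e+01, -2.3417e+01,  0.0000e+00,  8.0000e-03,
       -0.0000e+00]), 'ee_pos': array([0.215, 0.533, 0.207]), 'eef_rot': array([-5.990e-01, -3.084e+00,  3.000e-03]), 'ft_force': array([0.005, 0.569, 0.153]), 'moment': array([-0.04 , -0.035, -0.004]), 'grip_force': np.float64(0.0), 'finger_gap': np.float64(0.085)} -0.0187
scene [368.65570029   0.         319.65638104] [-0.07831258 -0.45782888  1.43461304] 15073
side [470.24829272   0.         316.61364869] [-0.38810417  0.28713068  0.75807275] 72651
wrist [334.51470579   0.         320.0219371 ] None 45445
```

View pics/scene0.png

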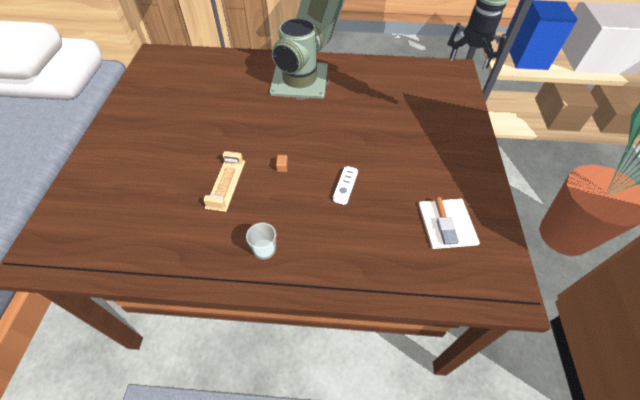

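View pics/wrist0.png

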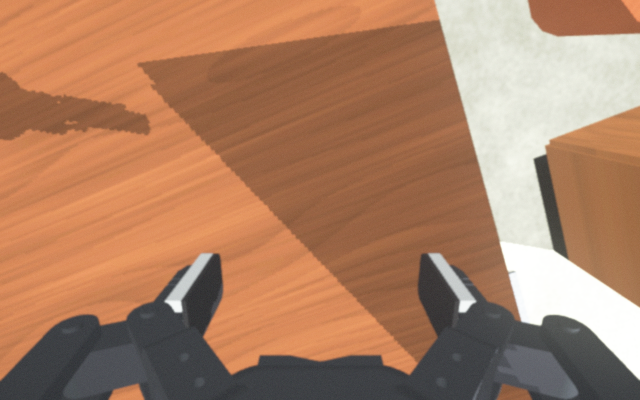

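The scene view shows the handset at about (345,185), the dock at (225,181), the box at (282,163), the glass at (262,241), and the notebook with the brush at (449,222). The wrist view shows only bare table.

```bash
python3 - <<'E'
from h import *
for n in ["scene","side"]:
    d=np.load("/tmp/%s.npz"%n); W=d["W"]; img=d["img"]
    m=(W[...,2]>0.006)&(W[...,2]<0.1)&(W[...,0]>0.2)&(W[...,0]<0.85)&(abs(W[...,1])<0.6)
    k,lab,st,ce=cv2.connectedComponentsWithStats(m.astype(np.uint8))
    for i in range(1,k):
        if st[i,4]<60: continue
        P=W[lab==i]; r=cv2.minAreaRect(P[:,:2].astype(np.float32)*1000)
        print(n,st[i],np.round(ce[i]),"rect",np.round(r[0]),np.round(r[1]),round(r[2],1),"z",np.round(np.percentile(P[:,2],[50,90,98]),4))
E
```

```text
scene [203 152  41  59 883] [224. 182.] rect [ 535. -168.] [ 64. 196.] 85.5 z [0.0144 0.0431 0.045 ]
scene [276 155  12  17 177] [281. 163.] rect [453.  -7.] [49. 32.] 3.5 z [0.0332 0.0363 0.0378]
scene [333 167  24  38 534] [345. 185.] rect [517. 195.] [ 43. 138.] 76.0 z [0.0199 0.0224 0.0237]
scene [ 419  197   60   51 2162] [448. 223.] rect [625. 488.] [153. 132.] 9.4 z [0.0127 0.0309 0.0332]
scene [246 223  30  36 776] [261. 240.] rect [746. -15.] [75. 73.] 33.4 z [0.0496 0.075  0.0772]
side [ 210  149   66   30 1059] [243. 163.] rect [623. 487.] [154. 137.] 8.8 z [0.0132 0.0307 0.0329]
side [ 381  182   32   40 1030] [396. 200.] rect [744. -15.] [78. 74.] 51.2 z [0.0536 0.0737 0.0758]
side [240 200  56  25 733] [267. 212.] rect [512. 195.] [ 50. 137.] 77.8 z [0.0195 0.0215 0.0226]
side [286 244  25  26 443] [298. 256.] rect [449.  -8.] [47. 34.] 2.4 z [0.0298 0.0359 0.0367]
side [397 244  30  32 528] [413. 259.] rect [ 611. -177.] [62. 36.] 82.8 z [0.0345 0.0435 0.0449]
side [ 333  265   77   46 1335] [367. 285.] rect [ 517. -169.] [ 64. 167.] 85.5 z [0.013  0.0426 0.0441]
```

View pics/side0.png

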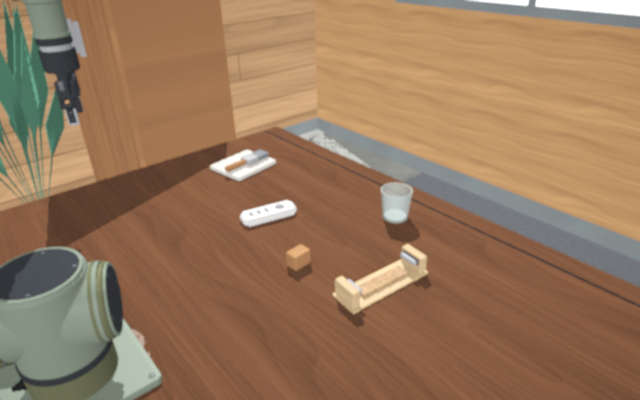

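The side view agrees: handset at (267,212), dock at (367,285) with its far block at (413,259). Next I write a goal helper and go above the handset.

```bash
cat >> h.py <<'E'
def goal(x,y,z,yaw):
    """yaw deg: direction (mod 180) of the object's long axis; tool x is put along it"""
    s=robot.read_state(); R0=Ro.from_rotvec(s["eef_rot"]); best=None
    for a in (yaw,yaw+180):
        c,n=np.cos(np.radians(a)),np.sin(np.radians(a))
        R1=Ro.from_matrix(np.array([[c,n,0],[n,-c,0],[0,0,-1]]))
        r=(R0.inv()*R1).as_rotvec(degrees=True)
        if best is None or np.linalg.norm(r)<np.linalg.norm(best): best=r
    print("shift",np.round(R0.inv().apply(np.array([x,y,z])-s["ee_pos"]),4),"turn",np.round(best,2),"q6",round(s["joint_positions"][5],2))
E
python3 - <<'E'
from h import *
goal(.515,.195,.2,-14)
E
```

```text
shift [-0.4045 -0.201   0.0077] turn [-0.08 -0.01 -7.99] q6 -0.02
```

Call:
arm_command:
  steps:
    - [[-0.19,-0.094,0],[0,0,-8],0]
    - [[-0.19,-0.094,0],[0,0,-8],0]
    - [[-0.19,-0.094,0],[0,0,-8],0]
    - [[-0.19,-0.094,0],[0,0,-8],0]
    - [[-0.19,-0.094,0],[0,0,-8],0]

```text
time_s: 0.57
ee_pos: [0.3532, 0.3775, 0.2079]
eef_rot: [-0.381, -3.118, 0.0]
ft_force: [0.7, -0.7, 0.1]
finger_gap: 0.085
grip_force: 0.0
```

```bash
python3 - <<'E'
from h import *
goal(.515,.195,.2,-14)
E
```

```text
shift [-0.201  -0.1381  0.0079] turn [-0.01 -0.01  0.05] q6 -0.53
```

Call:
arm_command:
  steps:
    - [[-0.17,-0.12,0],[0,0,0],0]
    - [[-0.17,-0.12,0],[0,0,0],0]
    - [[-0.17,-0.12,0],[0,0,0],0]
    - [[-0.17,-0.12,0],[0,0,0],0]
    - [[-0.17,-0.12,0],[0,0,0],0]

```text
time_s: 0.98
ee_pos: [0.4893, 0.2197, 0.208]
eef_rot: [-0.383, -3.118, -0.0]
ft_force: [0.9, -0.1, -0.1]
finger_gap: 0.0851
grip_force: 0.0
```

```bash
cat >> h.py <<'E'
def blobs(W,lo,hi,minn=300):
    m=(W[...,2]>lo)&(W[...,2]<hi)&(W[...,0]>0.2)&(W[...,0]<0.85)&(abs(W[...,1])<0.6)
    k,lab,st,ce=cv2.connectedComponentsWithStats(m.astype(np.uint8))
    for i in range(1,k):
        if st[i,4]<minn: continue
        P=W[lab==i]; r=cv2.minAreaRect(P[:,:2].astype(np.float32)*1000)
        print(st[i],"rect",np.round(r[0],1),np.round(r[1],1),round(r[2],1),"z",np.round(np.percentile(P[:,2],[2,50,98]),4),"mean",np.round(P.mean(0),4))
E
python3 - <<'E'
from h import *
img,W,c=cloud("wrist"); save(img,"w1.png"); blobs(W,.01,.06)
goal(.515,.195,.2,-14)
E
```

```text
[ 285  127   40  120 4511] rect [511.3 197.4] [ 41.7 137.5] 76.2 z [0.0157 0.0203 0.022 ] mean [0.5066 0.1989 0.0201]
[  503   138   137   153 14137] rect [621.5 489.8] [151.9 131.1] 9.6 z [0.0109 0.0128 0.0329] mean [0.6164 0.4861 0.0173]
[  82  156   56   50 1765] rect [448.6  -3.8] [45.1 32.9] 4.9 z [0.0116 0.0343 0.0364] mean [0.4476 0.0012 0.0307]
[   0  228   50   88 1948] rect [ 531.1 -166.7] [ 31.7 117.2] 84.9 z [0.0104 0.0121 0.0136] mean [ 0.5324 -0.1653  0.0121]
[  5 326  48  33 766] rect [ 605.7 -179.6] [27.5 53.8] 30.2 z [0.0131 0.0372 0.0441] mean [ 0.6073 -0.1773  0.0375]
shift [-0.0246 -0.0134  0.0081] turn [-0.21  0.32 -0.25] q6 -0.93
```

View pics/w1.png

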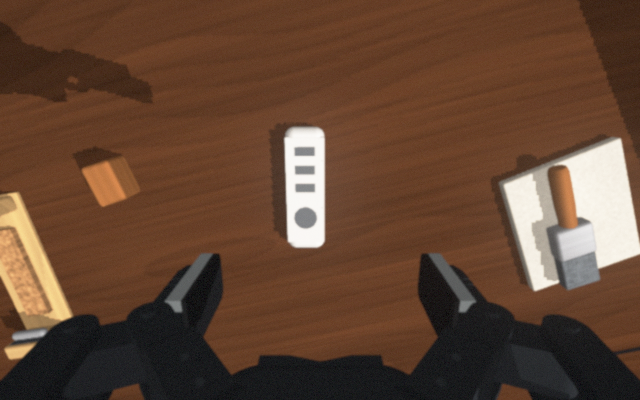

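The wrist view shows the handset at (305,187), buttons up, and the cork strip at about (25,265). I'll move directly above the handset and measure again once the arm is at rest.

Call:
arm_command:
  steps:
    - [[-0.022,-0.013,0.05],[0,0,0],0]
    - [[-0.022,-0.013,0.05],[0,0,0],0]
    - [[-0.022,-0.013,0.05],[0,0,0],0]
    - [[-0.022,-0.013,0.05],[0,0,0],0]
    - [[-0.022,-0.013,0.05],[0,0,0],0]

```text
time_s: 1.45
ee_pos: [0.5069, 0.2045, 0.1591]
eef_rot: [0.382, 3.117, 0.002]
ft_force: [-0.1, 0.1, 1.2]
finger_gap: 0.0852
grip_force: 0.0
```

```bash
python3 - <<'E'
from h import *
img,W,c=cloud("wrist"); save(img,"w2.png"); blobs(W,.01,.06); print(robot.read_state()["ee_pos"])
goal(.513,.196,.003,-14)
E
```

```text
[ 290  108   47  141 6174] rect [511.1 197.4] [ 42.1 137.6] 76.2 z [0.0157 0.0203 0.0219] mean [0.506  0.1988 0.0201]
[  543   137    97   162 11648] rect [624.5 470. ] [151.   91.5] 9.7 z [0.011  0.0132 0.033 ] mean [0.6158 0.459  0.0193]
[  51  144   67   57 2510] rect [448.5  -3.7] [45. 33.] 3.7 z [0.0117 0.0343 0.0363] mean [0.4477 0.0014 0.0306]
[  0 281  22  46 504] rect [ 565.4 -158.6] [21.6 57.1] 66.3 z [0.0103 0.0121 0.0134] mean [ 0.5706 -0.1625  0.012 ]
[  0 337  41  37 808] rect [ 612.4 -167.6] [28.  43.2] 20.9 z [0.0108 0.0346 0.044 ] mean [ 0.6102 -0.1558  0.0322]
[0.50701683 0.2046596  0.15946032]
shift [-0.0076 -0.0072  0.1565] turn [0.09 0.1  0.06] q6 -0.97
```

Call:
arm_command:
  steps:
    - [[-0.007,-0.0065,0.04],[0,0,0],0.2]
    - [[-0.007,-0.0065,0.08],[0,0,0],0.3]
    - [[-0.007,-0.0065,0.115],[0,0,0],0.3]
    - [[-0.007,-0.0065,0.115],[0,0,0],0.3]
    - [[-0.007,-0.0065,0.115],[0,0,0],0.3]

```text
time_s: 1.92
ee_pos: [0.5114, 0.1962, 0.0432]
eef_rot: [-0.381, -3.117, 0.001]
ft_force: [1.2, 0.8, 0.7]
finger_gap: 0.06
grip_force: 0.0
```

```bash
python3 - <<'E'
from h import *
img,W,c=cloud("wrist"); save(img,"w3.png"); blobs(W,.012,.06); s=robot.read_state(); print(s["ee_pos"],s["finger_gap"])
goal(.512,.197,.003,-14)
E
```

```text
[  284   104    76   212 14422] rect [510.7 197.3] [ 42.1 137.1] 76.1 z [0.0161 0.0203 0.0218] mean [0.5035 0.1991 0.0202]
[  0 189  20  45 495] rect [458.1  11.6] [ 6. 25.] 83.3 z [0.0122 0.0166 0.0242] mean [0.4611 0.0116 0.0171]
[0.51302555 0.19670411 0.04492351] 0.060181119588577706
shift [ 0.0012 -0.      0.0419] turn [0.09 0.13 0.07] q6 -0.98
```

View pics/w3.png

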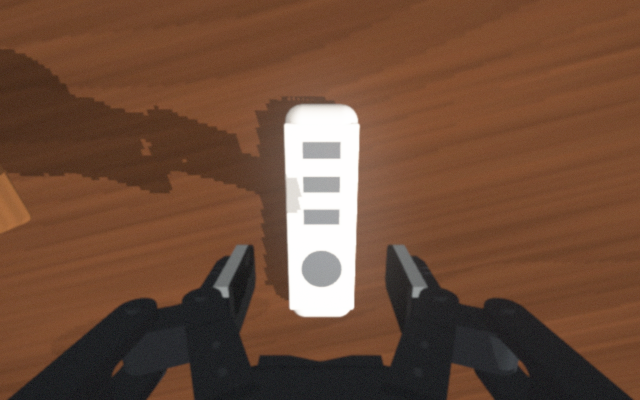

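The handset, at (322,210), is centred between the open fingers at (240,270) and (400,270). I descend and grip.

Call:
arm_command:
  steps:
    - [[0.001,0,0.03],[0,0,0],0.3]
    - [[0.001,0,0.041],[0,0,0],0.3]
    - [[0.001,0,0.041],[0,0,0],0.3]
    - [[0.001,0,0.041],[0,0,0],0.3]
    - [[0.001,0,0.041],[0,0,0],0.3]

```text
time_s: 2.38
ee_pos: [0.513, 0.1968, 0.0047]
eef_rot: [0.382, 3.114, 0.004]
ft_force: [0.8, -0.1, 0.6]
finger_gap: 0.06
grip_force: 0.0
```

Call:
arm_command:
  steps:
    - [[0,0,0],[0,0,0],0.8]
    - [[0,0,0],[0,0,0],0.8]
    - [[0,0,0],[0,0,0],0.8]
    - [[0,0,0],[0,0,0],0.8]
    - [[0,0,0],[0,0,0],0.8]
  squeeze: 50

```text
time_s: 2.8
ee_pos: [0.5111, 0.1959, 0.0023]
eef_rot: [0.383, 3.118, 0.0]
ft_force: [0.5, 0.6, 0.9]
finger_gap: 0.0173
grip_force: 0.0
```

```bash
python3 - <<'E'
from h import *
img,W,c=cloud("wrist"); save(img,"w4.png"); blobs(W,.012,.06); s=robot.read_state(); print(s["ee_pos"],s["finger_gap"],s["grip_force"])
img,W,c=cloud("side"); blobs(W,.01,.06)
E
```

```text
[  262   107   118   254 19552] rect [508.8 196.6] [ 44.4 133.7] 76.0 z [0.0157 0.0205 0.0549] mean [0.4943 0.2009 0.0234]
[0.51100319 0.19587317 0.00221922] 0.016792189563601546 0.0
[210 150  42  28 600] rect [618.2 485.3] [143.6 135.7] 9.3 z [0.0103 0.0131 0.0329] mean [0.5907 0.4808 0.0165]
[240 195  56  29 743] rect [512.2 193.7] [ 50.1 138.4] 74.1 z [0.0108 0.0202 0.0554] mean [0.5062 0.1886 0.0231]
[381 196  30  25 464] rect [727.4 -28. ] [32.2 69. ] 38.4 z [0.0106 0.0362 0.0591] mean [ 0.7238 -0.032   0.0357]
[286 244  25  24 405] rect [449.4  -7.6] [46.9 33.9] 1.1 z [0.0109 0.0311 0.0367] mean [ 0.4453 -0.0131  0.0277]
[400 244  27  28 466] rect [ 612.1 -176.5] [58.8 32. ] 88.4 z [0.0111 0.036  0.0447] mean [ 0.6115 -0.182   0.0331]
[ 335  265   73   42 1110] rect [ 512.8 -163. ] [ 56.3 157.6] 89.7 z [0.0105 0.0138 0.0443] mean [ 0.4878 -0.1686  0.0224]
```

View pics/w4.png

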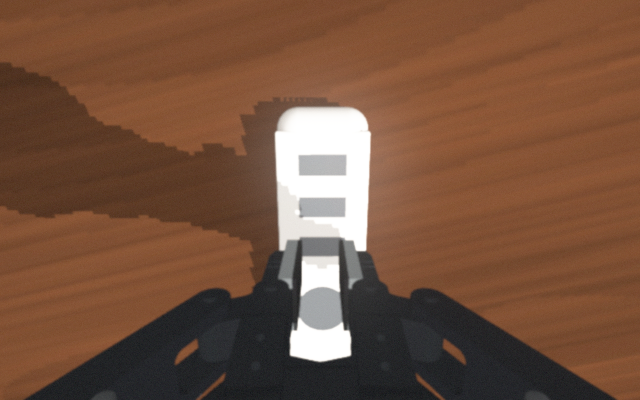

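The fingers, at (290,265) and (352,265), stand over the handset with its button face visible between them, so they closed above it. I check the tip height.

```bash
python3 - <<'E'
from h import *
img,W,c=cloud("wrist")
for v in range(235,345,10): print(v,[tuple(np.round(W[v,u]*1000).tolist()) for u in (272,283,290,297,322,347,355,362)])
T=c["T_tool_cam"]; print(np.round(T,3)); print(robot.read_state()["joint_positions"], robot.read_state()["effort"])
E
```

```text
235 [(504.0, 171.0, -1.0), (497.0, 181.0, 20.0), (498.0, 184.0, 20.0), (499.0, 188.0, 20.0), (502.0, 199.0, 19.0), (504.0, 211.0, 21.0), (505.0, 215.0, 21.0), (506.0, 218.0, 20.0)]
245 [(508.0, 170.0, 2.0), (502.0, 180.0, 21.0), (496.0, 186.0, 35.0), (497.0, 189.0, 36.0), (506.0, 198.0, 21.0), (502.0, 210.0, 36.0), (503.0, 213.0, 36.0), (511.0, 217.0, 20.0)]
255 [(498.0, 178.0, 38.0), (500.0, 182.0, 36.0), (496.0, 187.0, 46.0), (497.0, 190.0, 45.0), (511.0, 197.0, 21.0), (502.0, 209.0, 45.0), (502.0, 213.0, 45.0), (507.0, 215.0, 38.0)]
265 [(498.0, 179.0, 47.0), (496.0, 185.0, 53.0), (496.0, 188.0, 54.0), (497.0, 190.0, 53.0), (516.0, 195.0, 21.0), (502.0, 209.0, 53.0), (502.0, 212.0, 54.0), (507.0, 214.0, 46.0)]
275 [(498.0, 180.0, 55.0), (496.0, 186.0, 61.0), (497.0, 188.0, 60.0), (497.0, 191.0, 61.0), (522.0, 194.0, 21.0), (502.0, 208.0, 60.0), (502.0, 211.0, 61.0), (503.0, 213.0, 60.0)]
285 [(493.0, 184.0, 72.0), (495.0, 187.0, 70.0), (499.0, 188.0, 63.0), (500.0, 190.0, 63.0), (528.0, 193.0, 20.0), (504.0, 207.0, 64.0), (501.0, 210.0, 69.0), (501.0, 213.0, 69.0)]
295 [(495.0, 18
[... 515 characters left out ...]
11.0, 92.0)]
325 [(490.0, 188.0, 96.0), (490.0, 191.0, 97.0), (509.0, 186.0, 72.0), (516.0, 186.0, 63.0), (550.0, 187.0, 21.0), (521.0, 204.0, 63.0), (498.0, 209.0, 93.0), (496.0, 211.0, 96.0)]
335 [(490.0, 189.0, 100.0), (491.0, 192.0, 100.0), (513.0, 185.0, 71.0), (554.0, 173.0, 20.0), (556.0, 186.0, 21.0), (559.0, 198.0, 21.0), (500.0, 208.0, 94.0), (495.0, 210.0, 100.0)]
[[ 0.    -0.957 -0.289  0.074]
 [ 1.    -0.     0.001 -0.   ]
 [-0.001 -0.289  0.957 -0.166]
 [ 0.     0.     0.     1.   ]]
[ 3.45003765e-01  4.88436324e-01  1.89202034e+00  1.18357907e-04
  7.61180477e-01 -9.81639350e-01] [ 1.31563826e-03 -4.33394408e+01 -1.62554848e+01  1.16851929e-04
  6.39153895e-04 -2.63049955e-06]
```

The finger tips stand about 31 mm above the commanded TCP: z is about 34 mm in the depth image while TCP z reads 2 mm. So the true tips are short of the stated TCP. I reopen and measure the tip height again before going lower.

Call:
arm_command:
  steps:
    - [[0,0,0],[0,0,0],0.3]
    - [[0,0,0],[0,0,0],0.3]
    - [[0,0,0],[0,0,0],0.3]
    - [[0,0,0],[0,0,0],0.3]

```text
time_s: 3.28
ee_pos: [0.5109, 0.1959, 0.0021]
eef_rot: [-0.383, -3.118, -0.0]
ft_force: [-0.7, -0.3, -0.1]
finger_gap: 0.0598
grip_force: 0.0
```

```bash
cat >> h.py <<'E'
def tips():
    """finger points within the cloud, lowest z above the table by side of the tool"""
    img,W,c=cloud("wrist"); s=robot.read_state()
    L=Ro.from_rotvec(s["eef_rot"]).inv().apply((W-s["ee_pos"]).reshape(-1,3))
    L=L[np.isfinite(L[:,0])]
    for sg in (-1,1):
        m=(abs(L[:,0])<.025)&(sg*L[:,1]>0)&(abs(L[:,1])<.06)&(W.reshape(-1,3)[np.isfinite(W.reshape(-1,3)[:,0]),2]>.024)
        print("side",sg,"tip z in tool",np.round(np.percentile(L[m,2],[90,99,100]),4),m.sum())
    print("ee",s["ee_pos"],"gap",s["finger_gap"],"grip",s["grip_force"],"F",np.round(s["ft_force"],1),"t",s["time_s"]); return img,W
E
python3 - <<'E'
from h import *
tips()
E
```

```text
side -1 tip z in tool [-0.0638 -0.0359 -0.0278] 20492
side 1 tip z in tool [-0.0637 -0.036  -0.0281] 20421
ee [0.51093107 0.19588349 0.0020756 ] gap 0.05965310916319283 grip 0.0 F [ 1.1  0.4 -0.6] t 3.3333
```

Call:
arm_command:
  steps:
    - [[0,0,0.008],[0,0,0],0.3]
    - [[0,0,0.015],[0,0,0],0.3]
    - [[0,0,0.02],[0,0,0],0.3]
    - [[0,0,0.02],[0,0,0],0.3]

```text
time_s: 3.67
ee_pos: [0.5098, 0.1955, -0.0195]
eef_rot: [-0.382, -3.115, 0.002]
ft_force: [0.8, 0.1, -0.1]
finger_gap: 0.0599
grip_force: 0.0
```

```bash
sed -i 's/>.024)$/>.002)\&(np.abs(L[:,1])>.026)/' h.py; python3 - <<'E'
from h import *
img,W=tips(); blobs(W,.012,.0235); save(img,"w5.png")
E
```

```text
side -1 tip z in tool [-0.0547 -0.0338 -0.0209] 14111
side 1 tip z in tool [-0.0547 -0.0336 -0.021 ] 14143
ee [ 0.51018243  0.19560534 -0.01893674] gap 0.059737902794427526 grip 0.0 F [ 0.3 -0.3 -0.2] t 3.7167
[  270   111   110   250 24416] rect [498.  200.4] [ 42.4 111.5] 76.1 z [0.0156 0.0204 0.0217] mean [0.4917 0.2019 0.0202]
[215 245  41  57 533] rect [499.1 165.9] [22.5 13.9] 23.7 z [0.0124 0.0188 0.0233] mean [0.4965 0.1653 0.0185]
[386 245  24  56 447] rect [516.4 228.1] [ 7.  22.6] 75.6 z [0.0126 0.0184 0.0233] mean [0.5122 0.2272 0.0183]
```

View pics/w5.png

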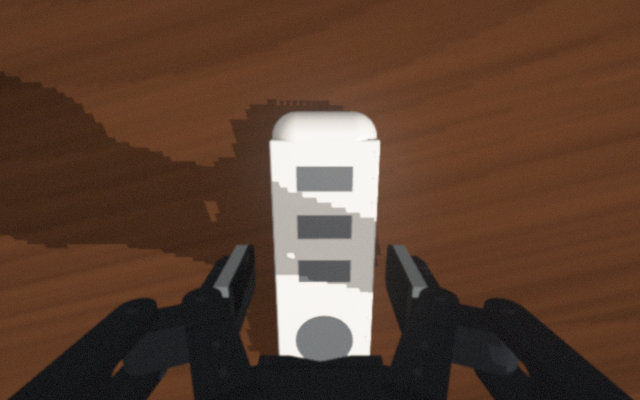

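The fingers at (235,270) and (403,270) now flank the handset, with no contact force at TCP z = -19 mm, so the tip offset is confirmed. I close again.

Call:
arm_command:
  steps:
    - [[0,0,0.003],[0,0,0],0.3]
    - [[0,0,0.003],[0,0,0],0.7]
    - [[0,0,0.003],[0,0,0],0.7]
    - [[0,0,0.003],[0,0,0],0.7]
    - [[0,0,0.003],[0,0,0],0.7]
  squeeze: 60

```text
time_s: 4.13
ee_pos: [0.5111, 0.196, -0.0207]
eef_rot: [0.383, 3.118, 0.001]
ft_force: [0.2, 0.5, 0.4]
finger_gap: 0.0402
grip_force: 62.6
```

Call:
arm_command:
  steps:
    - [[0,0,-0.02],[0,0,0],0.7]
    - [[0,0,-0.05],[0,0,0],0.7]
    - [[0,0,-0.08],[0,0,0],0.7]
    - [[0,0,-0.08],[0,0,0],0.7]
    - [[0,0,-0.08],[0,0,0],0.7]

```text
time_s: 4.55
ee_pos: [0.512, 0.1963, 0.0607]
eef_rot: [0.382, 3.115, 0.003]
ft_force: [-0.6, -0.3, -1.0]
finger_gap: 0.0407
grip_force: 62.4
```

```bash
python3 - <<'E'
from h import *
goal(.532,-.167,.06,-4.7)
img,W,c=cloud("side"); 
m=(W[...,2]>.02)&(W[...,2]<.1)&(img.min(-1)>150)&(W[...,1]>.1)&(W[...,1]<.3)
P=W[m]; print(m.sum(),np.round(np.percentile(P,[2,50,98],axis=0),3))
r=cv2.minAreaRect(P[:,:2].astype(np.float32)*1000); print(r)
# whole dock from scene: blocks by height
img,W,c=cloud("scene")
m=(W[...,2]>.037)&(W[...,2]<.05)&(abs(W[...,1]+.17)<.07)&(abs(W[...,0]-.53)<.13); P=W[m]; print(cv2.minAreaRect(P[:,:2].astype(np.float32)*1000)); 
for a in (P[P[:,0]<.53],P[P[:,0]>.53]): print(cv2.minAreaRect(a[:,:2].astype(np.float32)*1000),len(a))
E
```

```text
shift [-1.072e-01 -3.477e-01  3.000e-04] turn [ 0.12  0.2  -9.29] q6 -0.98
359 [[0.445 0.161 0.082]
 [0.493 0.179 0.093]
 [0.573 0.215 0.1  ]]
((509.7991638183594, 185.70565795898438), (37.496315002441406, 138.1263885498047), 71.85980987548828)
((534.3870239257812, -168.50582885742188), (56.06533432006836, 193.06593322753906), 85.41899108886719)
((450.8212585449219, -160.83180236816406), (27.01702880859375, 53.89752197265625), 7.328339576721191) 98
((616.8614501953125, -175.12118530273438), (56.06805419921875, 27.435884475708008), 85.75184631347656) 123
```

Held and lifted, with the underside about 81 mm up. I carry it toward the dock.

Call:
arm_command:
  steps:
    - [[-0.058,-0.19,-0.04],[0,0,-9],0.7]
    - [[-0.058,-0.19,-0.04],[0,0,-9],0.7]
    - [[-0.058,-0.19,-0.04],[0,0,-9],0.7]
    - [[-0.058,-0.19,-0.04],[0,0,-9],0.7]
    - [[-0.058,-0.19,-0.04],[0,0,-9],0.7]

```text
time_s: 5.07
ee_pos: [0.5198, -0.0044, 0.0977]
eef_rot: [-0.136, -3.135, 0.0]
ft_force: [1.3, 0.2, -0.4]
finger_gap: 0.0409
grip_force: 62.3
```

```bash
python3 - <<'E'
from h import *
goal(.533,-.168,.10,-4.7)
E
```

```text
shift [-0.0273 -0.1618 -0.0023] turn [-0.02 -0.21 -0.27] q6 -1.51
```

```bash
python3 - <<'E'
from h import *
img,W,c=cloud("wrist"); save(img,"w6.png"); blobs(W,.01,.05)
m=(W[...,2]>.037)&(W[...,2]<.05)&(abs(W[...,1]+.17)<.07)&(abs(W[...,0]-.53)<.13); P=W[m]; print(cv2.minAreaRect(P[:,:2].astype(np.float32)*1000))
for a in (P[P[:,0]<.53],P[P[:,0]>.53]): print(cv2.minAreaRect(a[:,:2].astype(np.float32)*1000),len(a))
m=(W[...,2]>.07)&(W[...,2]<.16)&(img.min(-1)>120); print(np.round(np.percentile(W[m],[1,25,50,75,99],axis=0),4))
P=W[m]; print(np.polyfit(P[:,0],P[:,2],1), cv2.minAreaRect(P[:,:2].astype(np.float32)*1000))
E
```

```text
[ 281   62   54   48 2103] rect [440.8  -5.6] [29.7 32.1] 3.5 z [0.0318 0.035  0.0365] mean [ 0.4399 -0.0051  0.0348]
[  25  101  115   45 4107] rect [ 450. -160.] [56.6 29.5] 85.0 z [0.0146 0.042  0.0443] mean [ 0.448  -0.1547  0.0383]
[  88  152   61  136 4924] rect [ 530.8 -167.2] [ 29.7 116.5] 85.2 z [0.0106 0.0122 0.0135] mean [ 0.5271 -0.1664  0.0122]
[  82  306   62   43 1139] rect [ 602.9 -181.2] [21.3 50.2] 21.6 z [0.011  0.036  0.0439] mean [ 0.6046 -0.1834  0.0361]
((529.77392578125, -166.96348571777344), (56.409324645996094, 189.68276977539062), 85.05607604980469)
((448.5908508300781, -159.94412231445312), (56.40699768066406, 26.712303161621094), 85.01439666748047) 2644
((606.0968627929688, -185.67660522460938), (13.467961311340332, 41.7952995300293), 29.63641357421875) 455
[[ 0.4519 -0.0253  0.1323]
 [ 0.4703 -0.0136  0.1383]
 [ 0.4977 -0.0022  0.1387]
 [ 0.5289  0.0089  0.1392]
 [ 0.5583  0.0197  0.1403]]
[0.01384452 0.13162182] ((506.16778564453125, -3.5558414459228516), (49.01069259643555, 110.787109375), 85.08839416503906)
```

View pics/w6.png

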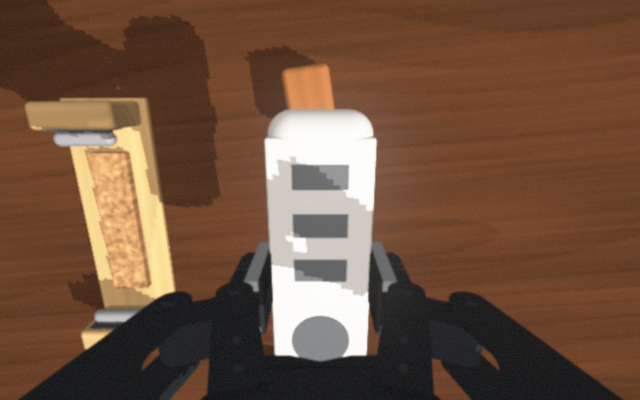

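The dock is clear at left: cork (118,220), rollers (85,138) and (115,316). The handset, at (320,230), is held squarely. I move over the dock.

```bash
python3 - <<'E'
from h import *
print(robot.read_state()["ee_pos"]);goal(.5302,-.1672,.06,-4.9)
E
```

```text
[ 0.52138142 -0.01073778  0.09925613]
shift [-0.0228 -0.1548  0.04  ] turn [-0.29  0.02 -0.25] q6 -1.52
```

Call:
arm_command:
  steps:
    - [[-0.023,-0.155,0],[0,0,-0.3],0.7]
    - [[-0.023,-0.155,0],[0,0,-0.3],0.7]
    - [[-0.023,-0.155,0],[0,0,-0.3],0.7]
    - [[-0.023,-0.155,0],[0,0,-0.3],0.7]
    - [[-0.023,-0.155,0.02],[0,0,-0.3],0.7]
  squeeze: 80

```text
time_s: 5.53
ee_pos: [0.5334, -0.165, 0.0804]
eef_rot: [0.136, 3.132, -0.006]
ft_force: [0.5, -0.2, -1.8]
finger_gap: 0.0402
grip_force: 86.6
```

```bash
cat >> h.py <<'E'
def rel():
    img,W,c=cloud("wrist"); s=robot.read_state()
    print("ee",np.round(s["ee_pos"],4),"F",np.round(s["ft_force"],1),"M",np.round(s["moment"],2),"gap",s["finger_gap"],"t",s["time_s"])
    R=Ro.from_euler("z",-4.9,degrees=True)
    D=R.inv().apply((W-[.5308,-.1672,0]).reshape(-1,3)).reshape(W.shape)  # dock frame
    ok=(abs(D[...,1])<.02)&(img.min(-1)>140)&(D[...,2]>s["ee_pos"][2]+.025)&(D[...,2]<s["ee_pos"][2]+.05)&(abs(D[...,0])<.075)
    P=D[ok]; Q=P[(P[:,0]>-.055)&(P[:,0]<.04)&(abs(P[:,1])<.016)]
    print("handset: min x",np.round(np.percentile(P[:,0],1),4),"y",np.round(np.percentile(P[:,1],[2,98]),4),"top z",Q[:,2].mean(),"slopes",np.linalg.lstsq(np.c_[Q[:,:2],np.ones(len(Q))],Q[:,2],rcond=None)[0][:2])
    b=(D[...,2]>.0395)&(D[...,2]<.046)&(D[...,0]<-.06)&(D[...,0]>-.11)&(abs(D[...,1])<.04)
    B=D[b]
    if len(B): print("block top x",np.round(np.percentile(B[:,0],[2,98]),4),"y",np.round(np.percentile(B[:,1],[2,98]),4),len(B))
    return img
E
python3 - <<'E'
from h import *
rel(); goal(.5302,-.1672,.03,-4.9)
E
```

```text
ee [ 0.5289 -0.1611  0.0747] F [-1.4  0.9 -3.8] M [0.02 0.09 0.03] gap 0.039891946127001504 t 5.5833
handset: min x -0.0663 y [-0.0172  0.0193] top z 0.12127433319137815 slopes [0.01035673 0.00219819]
block top x [-0.0954 -0.0783] y [-0.0268  0.0259] 3230
shift [-0.0021 -0.006   0.0447] turn [ 0.05 -0.3  -0.04] q6 -1.8
```

Call:
arm_command:
  steps:
    - [[0,-0.004,0.025],[0,0,0],0.7]
    - [[0,-0.004,0.045],[0,0,0],0.7]
    - [[0,-0.004,0.045],[0,0,0],0.7]
    - [[0,-0.004,0.045],[0,0,0],0.7]
    - [[0,-0.004,0.045],[0,0,0],0.7]

```text
time_s: 6.0
ee_pos: [0.5306, -0.1623, 0.0343]
eef_rot: [-0.127, -3.139, -0.0]
ft_force: [-0.0, 0.1, -0.2]
finger_gap: 0.0399
grip_force: 86.5
```

```bash
python3 - <<'E'
from h import *
rel(); goal(.5302,-.1672,.0,-4.9)
E
```

```text
ee [ 0.5311 -0.1625  0.0349] F [-0.1 -0.5 -2. ] M [-0.   -0.01 -0.04] gap 0.040097143581351156 t 6.05
handset: min x -0.0691 y [-0.0149  0.0194] top z 0.0752778278677938 slopes [0.00318581 0.00840004]
block top x [-0.0956 -0.0783] y [-0.0267  0.0257] 5382
shift [ 0.0006 -0.0047  0.0349] turn [-0.01  0.07  0.25] q6 -1.81
```

Level and centred lengthwise. I correct 4.5 mm sideways and lower it to just above the rollers, then press.

Call:
arm_command:
  steps:
    - [[0.0005,-0.0045,0.005],[0,0,0],0.7]
    - [[0.0005,-0.0045,0.018],[0,0,0],0.7]
    - [[0.0005,-0.0045,0.018],[0,0,0],0.7]
    - [[0.0005,-0.0045,0.018],[0,0,0],0.7]

```text
time_s: 6.38
ee_pos: [0.5293, -0.1673, 0.0162]
eef_rot: [-0.129, -3.139, -0.0]
ft_force: [-0.4, 0.1, -1.6]
finger_gap: 0.0399
grip_force: 86.6
```

Call:
arm_command:
  steps:
    - [[0,0,0.005],[0,0,0],0.7]
    - [[0,0,0.01],[0,0,0],0.7]
    - [[0,0,0.014],[0,0,0],0.7]
    - [[0,0,0.014],[0,0,0],0.7]
    - [[0,0,0.014],[0,0,0],0.7]

```text
time_s: 6.8
ee_pos: [0.5302, -0.1677, 0.0029]
eef_rot: [0.128, 3.137, -0.001]
ft_force: [-0.7, -1.2, 4.9]
finger_gap: 0.0399
grip_force: 87.2
```

```bash
python3 - <<'E'
from h import *
rel()
E
```

```text
ee [ 0.5302 -0.1677  0.0029] F [-1.  -0.3  5.1] M [-0.11  0.05 -0.04] gap 0.03979356734354046 t 6.85
handset: min x -0.0743 y [-0.0193  0.0192] top z 0.04378627323544358 slopes [0.00757801 0.00069986]
block top x [-0.0953 -0.0607] y [-0.0265  0.0252] 10433
```

Rollers engaged, with about 6 N of push and the handset level. I press on until it is home.

Call:
arm_command:
  steps:
    - [[0,0,0.004],[0,0,0],0.7]
    - [[0,0,0.008],[0,0,0],0.7]
    - [[0,0,0.012],[0,0,0],0.7]
    - [[0,0,0.012],[0,0,0],0.7]
    - [[0,0,0.012],[0,0,0],0.7]

```text
time_s: 7.27
ee_pos: [0.5297, -0.1676, -0.0086]
eef_rot: [0.128, 3.138, -0.001]
ft_force: [-3.7, -0.5, 12.7]
finger_gap: 0.0398
grip_force: 88.2
```

```bash
python3 - <<'E'
from h import *
rel()
E
```

```text
ee [ 0.5297 -0.1676 -0.0086] F [-3.2 -0.8 13.3] M [-0.04  0.55  0.03] gap 0.03967704494462765 t 7.3167
handset: min x -0.0744 y [-0.0193  0.0192] top z 0.03238004256207169 slopes [0.00158656 0.00153609]
block top x [-0.0953 -0.0782] y [-0.0267  0.0254] 10174
```

The top is at 32.4 mm, level, and pressing on the cork. I open and retract.

Call:
arm_command:
  steps:
    - [[0,0,0],[0,0,0],0.3]
    - [[0,0,0],[0,0,0],0.3]
    - [[0,0,0],[0,0,0],0.3]
    - [[0,0,0],[0,0,0],0.3]
    - [[0,0,0],[0,0,0],0.3]

```text
time_s: 7.73
ee_pos: [0.5294, -0.1672, -0.0103]
eef_rot: [-0.128, -3.138, -0.001]
ft_force: [0.1, 0.5, 1.2]
finger_gap: 0.0597
grip_force: 0.0
```

Call:
arm_command:
  steps:
    - [[0,0,-0.02],[0,0,0],0.3]
    - [[0,0,-0.06],[0,0,0],0.3]
    - [[0,0,-0.1],[0,0,0],0.3]
    - [[0,0,-0.12],[0,0,0],0.3]
    - [[0,0,-0.12],[0,0,0],0.3]

```text
time_s: 8.15
ee_pos: [0.5329, -0.1684, 0.1153]
eef_rot: [0.128, 3.129, -0.004]
ft_force: [1.0, 0.5, -0.0]
finger_gap: 0.0598
grip_force: 0.0
```

```bash
python3 - <<'E'
from h import *
img,W,c=cloud("wrist"); s=robot.read_state(); print(s["ee_pos"],s["finger_gap"],s["ft_force"],s["joint_vel"])
save(img,"w7.png")
R=Ro.from_euler("z",-4.9,degrees=True); D=R.inv().apply((W-[.5308,-.1672,0]).reshape(-1,3)).reshape(W.shape)
m=(img.min(-1)>150)&(np.ptp(img.astype(int),axis=-1)<25)&(D[...,2]>.015)&(D[...,2]<.045)&(abs(D[...,0])<.075)&(abs(D[...,1])<.035)
P=D[m];Q=P[(abs(P[:,0])<.055)&(abs(P[:,1])<.016)]
print(np.round(np.percentile(P,[1,99],axis=0),4),Q[:,2].mean(),np.linalg.lstsq(np.c_[Q[:,:2],np.ones(len(Q))],Q[:,2],rcond=None)[0])
for a,b in((-.055,-.03),(-.01,.01),(.03,.055)): print(Q[(Q[:,0]>a)&(Q[:,0]<b),2].mean())
blobs(W,.006,.1)
img,W,c=cloud("scene"); blobs(W,.006,.1,100)
E
```

```text
[ 0.53117571 -0.16784847  0.11258428] 0.05981579838079641 [ 0.36133089 -0.24907417 -0.51128346] [ 0.00030977  0.04514859  0.06837753 -0.00092093 -0.00960036 -0.00100156]
[[-0.0739 -0.0204  0.0293]
 [ 0.0722  0.0204  0.0367]] 0.03247548828922755 [0.00087621 0.00127079 0.03247861]
0.032390954775977136
0.03251131862452425
0.03251183889229583
[ 503   21   70   74 4467] rect [448.5  -6.2] [44.9 33. ] 3.4 z [0.0082 0.0345 0.0366] mean [ 0.4481 -0.0106  0.0306]
[  280    57    84   248 14682] rect [ 530.6 -168.3] [ 58.7 191.1] 85.0 z [0.0274 0.0329 0.0441] mean [ 0.5225 -0.1666  0.035 ]
[458 365  37  35 744] rect [731.4 -43.3] [ 7.8 36.4] 75.8 z [0.0086 0.036  0.0598] mean [ 0.7281 -0.0425  0.0355]
[ 203  152   41   59 1043] rect [ 535.1 -165.7] [ 60.5 196. ] 85.2 z [0.0066 0.0324 0.0448] mean [ 0.5465 -0.1652  0.0306]
[276 155  12  17 176] rect [453.5  -6.7] [45.9 31.9] 4.2 z [0.0071 0.0336 0.0377] mean [ 0.4598 -0.0053  0.0291]
[ 419  197   60   51 2158] rect [625.1 487.2] [152.1 131.7] 9.6 z [0.0085 0.0127 0.0334] mean [0.6318 0.4848 0.0167]
[246 223  30  36 795] rect [745.8 -14.7] [75.3 73.5] 8.5 z [0.0067 0.0483 0.0769] mean [ 0.7424 -0.0162  0.0466]
```

View pics/w7.png

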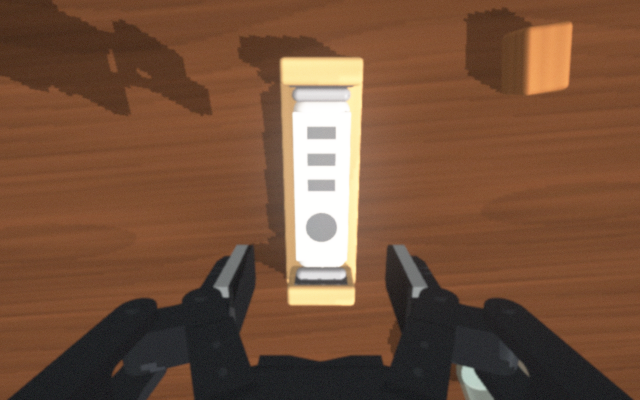

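The handset, at (321,185), lies home between the rollers at (321,95) and (321,273). It is level, with its top at 32.5 mm along the whole length, the bystanders have not moved, and the gripper is clear.

```bash
python3 -c "
from bench import robot
print(robot.finish_job())"
```

```text
the job is handed in; nothing more can be done
None
```

The handset is snapped home in its dock, buttons up and level (top at 32.5 mm along its length); it is released, the other things are unmoved, and the job is handed in, though no verdict was returned.

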